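# Count off the rack and shelve the bench block

### The arm

A 6-joint arm with a two-finger parallel gripper is mounted at the origin on the work surface. World frame = base frame: x ahead of the robot, y to its left, z up, the work surface at z = 0. Lengths are in m, angles in rad, forces in N, time in s.
With the tool pointing down it reaches from about 0.35 to 0.975 m from the base axis. Payload 17.4 kg.
Tool frame: the origin (TCP) lies midway between the tips of the shut fingers; the grasp point (between the pads) lies 19 mm behind it; z points along the fingers, x is the direction in which the jaws open and shut, and the axes are right-handed (so a half turn about z gives the same grasp; the last joint's range is limited). The gripper opens to 85 mm and grips with 20 to 120 N. Pads are 22 mm wide; open, the fingers measure 114 mm over their backs; the gripper's body (76 mm by 85 mm) begins 54 mm behind the grasp point. The pads swing forward as they close: fully open they stand 13 mm farther back than shut.
Start: joints at [-1.175, 0.116, 1.442, -0, 1.584, -0.038], TCP at [0.284, -0.612, 0.231] pointing down, gripper open.
Joint ranges: [-2.83, 2.83], [-0.83, 2.19], [0.07, 2.5], [-1.14, 4.28], [0.01, 3], [-2.97, 2.97]. Speed limits (rad/s): [1.89, 1.89, 2.22, 3.14, 3.14, 3.14].

### API

Orientations are given as a 3x3 rotation matrix whose columns are the frame's x, y, z axes.
In Python, from rig import r, imaging gives the robot as it stands. The module is installed in compiled form; this text tells all that it offers.
- The arm moves only by the tool jog_arm, never from a script. Its argument "moves" is a list of rows, each a list of 7 numbers: the gripper's target within -1 to 1 (shut at 1, half-way at 0, fully open at -1), then the shift along the tool's x, y, z in units of 25 mm (1.0 is 25 mm), then the turn, a rotation vector about the tool's x, y, z in degrees. In form: [[jaw, tx, ty, tz, wx, wy, wz], ...]. A call has 1 to 20 rows; each row is the pose to reach, as a shift and turn from the pose commanded when the call began, along the tool's axes at that moment; what a row does not reach only later rows make up. A row lasts 1/12 s, in which the tool goes at most 41.7 mm and 7.16 degrees, less where a joint would pass 70% of its speed; a pose out of reach is approached as far as the arm can. A call with a gripper value outside its range is refused whole. The fingers move at their own pace and stop on an object; "squeeze" is the grip in N (left out, the last holds). Time passes only in rows, so rows that repeat a pose let the fingers close. It gives the time, the measured TCP pose, the force and the opening at its end, in the units of the state.
- r.observe(): the state, without advancing time (a new reading comes with each control period).
- imaging.capture(name): name is "side" or "top"; returns a dict with "image" (480x640x3 uint8, red, green, blue), "vfov" (degrees; the focal length in pixels is half the picture's height over the tangent of half this angle, whatever the lens; pixels are square), "cx", "cy" (the principal point, pixels), "k1" (the pictures are not rectified: a ray, as slopes to the right and down, at radius r is drawn at 1 + k1 r^2 times it, then the intrinsics apply), "R" (3x3) and "t" (3): a world point X has camera coordinates R X + t. Camera axes: x right, y down, z forward; pixel columns grow to the right and rows downward; lengths in m; the calibration is good to about 2 mm. A picture is of the moment at which its call begins. There is no depth.
- r.hand_in(): hands the job in, once; it reports no verdict.
The state is a dict: "t": time; "joints": joint angles; "qd": joint speeds; "joint_efforts": joint torques, N m; "eef_pos": TCP position; "eef_rot": TCP orientation; "ft_force": force on the tool from outside, world axes, zero at the start; "ft_torque": the same for the moment, N m; "gripper_width": finger opening in m.
Only numpy, scipy, OpenCV 4.12 (cv2) and the standard library are available. Lean on these libraries where they do the work, as an engineer would, in place of code of your own. Each camera call takes 0.05 s, during which the arm holds its last target.

### The job

Starting at the end of the rack that has the tall cheek (the one with the round knob on top), run a fingertip along the rail on top of its back wall, touching the rail behind the first, then the second, then the third gap (filled gaps count too) and going no further. Then push the steel bench block along the front ledge and into that third gap until it is fully home against the back wall, without lifting it off the board. Leave everything else where it is.

Things in the scene. Friction and masses are not known exactly. Their poses are not given: they have to be found in the camera images.
- rack: Fixed light-wood storage rack. Origin: centre of the underside of its base board; x points from its open front to its back, y along it (to the left as seen from the robot), z up. Board 200 (x) x 330 (y) x 12 mm, top at z = 12 mm. Its front half (x = -100 to 5 mm) is a flat open ledge. Back wall: front face at x = 70 mm.
- noses (a point): Front nose of the rack's middle divider, at x = 5, y = 0, z = 12 mm in the rack's frame. Five dividers, 8 mm thick, tops at z = 38 mm, stand from here back to the wall at y = -96, -48, 0, 48, 96 mm. With the end cheeks they make six gaps 40 mm wide, centred at y = -120, -72, -24, 24, 72, 120 mm, open to the front and top.
- rail_mid (a point): Middle of the top face of the flat rail on the back wall: x = 76, y = 0, z = 58 mm in the rack's frame. The rail is 22 mm wide in x and runs along the whole rack (y = -144 to 144 mm). It is rigid.
- tall: Tall end cheek of the rack, 65 x 12 x 60 mm high, with a 28 mm round wooden knob on top (88 mm high in all); origin at the centre of its underside, on the base board at y = +150 or -150 mm in the rack's frame. The gaps are counted from this end. It stands in front of the rail, not over it.
- low: Low end cheek, 65 x 12 x 26 mm high, at the rack's other end; origin at the centre of its underside.
- block: Plain steel bench block, 75 (its x) x 30 (its y) x 24 mm high, 0.28 to 0.52 kg, loose. It lies flat on the rack's front ledge near one end, its long side roughly along the rack's x. Origin: centre of its underside. Fully home it touches the back wall: its origin is then at x = 32.5 mm in the rack's frame and it sticks out 10 mm in front of the dividers' noses.
- rail_a: Length of the rail behind one gap: number 1 of 6 from the rack's +y end, 48 mm long, flush with its neighbours. Origin at its centre, 4 mm under its top face.
- rail_b: Length of the rail behind one gap: number 2 of 6 from the rack's +y end, 48 mm long, flush with its neighbours. Origin at its centre, 4 mm under its top face.
- rail_c: Length of the rail behind one gap: number 3 of 6 from the rack's +y end, 48 mm long, flush with its neighbours. Origin at its centre, 4 mm under its top face.
- rail_d: Length of the rail behind one gap: number 4 of 6 from the rack's +y end, 48 mm long, flush with its neighbours. Origin at its centre, 4 mm under its top face.
- rail_e: Length of the rail behind one gap: number 5 of 6 from the rack's +y end, 48 mm long, flush with its neighbours. Origin at its centre, 4 mm under its top face.
- rail_f: Length of the rail behind one gap: number 6 of 6 from the rack's +y end, 48 mm long, flush with its neighbours. Origin at its centre, 4 mm under its top face.
- wedge: dark wooden wedge-clamp foot with a cork knob, 50 x 26 x 34 mm high, loose on the front ledge of the rack, at the end opposite to the block. Leave alone.
- sander: cork sanding block, 52 x 30 x 30 mm, loose, stored in the second gap from the robot's left end of the rack. Leave alone.
- stamp: dark steel stamp, 50 x 28 mm foot with a brass stem, 44 mm high, loose, stored in the last gap at the right-hand (-y) end of the rack. Leave alone.
- driver: screwdriver lying on the bench, away from the rack on the left. Leave alone.
- hammer: hammer lying on the bench, away from the rack on the right. Leave alone.
- pot: small clear jar with a red cap, 56 mm across, 50 mm high, on the bench left of the rack. Leave alone.
- mandrel: steel cone standing on the bench right of the rack, 44 mm across the foot, 130 mm high. Leave alone.
Mind the look-alikes: they are no part of the job. What is shaped like the block but purple or red is not meant.

How it is judged:
On the way, in this order (a step that is already met when the one before it is completed fails the run):
1. a fingertip touches the rail behind the first gap from the tall cheek, and not yet behind the second (((y of tall in the frame of rack above 0 m and contact force between the fingers and rail_a above 0.3 N and not (contact force between the fingers and rail_b above 0.3 N)) or (not (y of tall in the frame of rack above 0 m) and contact force between the fingers and rail_f above 0.3 N and not (contact force between the fingers and rail_e above 0.3 N)))), for 0.05 s.
2. a fingertip touches the rail behind the second gap, and no longer behind the first (((y of tall in the frame of rack above 0 m and contact force between the fingers and rail_b above 0.3 N and not (contact force between the fingers and rail_a above 0.3 N)) or (not (y of tall in the frame of rack above 0 m) and contact force between the fingers and rail_e above 0.3 N and not (contact force between the fingers and rail_f above 0.3 N)))), for 0.05 s.
3. a fingertip touches the rail behind the third gap, and no longer behind the second (((y of tall in the frame of rack above 0 m and contact force between the fingers and rail_c above 0.3 N and not (contact force between the fingers and rail_b above 0.3 N)) or (not (y of tall in the frame of rack above 0 m) and contact force between the fingers and rail_d above 0.3 N and not (contact force between the fingers and rail_e above 0.3 N)))), for 0.05 s.
4. the block is home in the third gap from the tall cheek (x of block in the frame of rack above 0.0265 m and z of block in the frame of rack between 0.008 and 0.018 m and angle between the x axis of block and the x axis of rack, either way round below 0.15 rad and ((y of tall in the frame of rack above 0 m and y of block in the frame of rack between 0.016 and 0.032 m) or (not (y of tall in the frame of rack above 0 m) and y of block in the frame of rack between -0.032 and -0.016 m))), for 0.2 s.
At the end, for the whole second after the job is handed in: The block lies flat on the board in the third gap counted from the tall cheek (within 8 mm of the gap's centre line, within 0.15 rad of square), within 6 mm of touching the back wall, and at rest (all of step 4 and linear speed of block below 0.01 m/s).
It fails at once if the fingertip went past the third gap's length of rail on to a further one ((y of tall in the frame of rack above 0 m and ((contact force between the fingers and rail_d above 0.3 N and not (contact force between the fingers and rail_c above 0.3 N)) or contact force between the fingers and rail_e above 0.3 N or contact force between the fingers and rail_f above 0.3 N)) or (not (y of tall in the frame of rack above 0 m) and ((contact force between the fingers and rail_c above 0.3 N and not (contact force between the fingers and rail_d above 0.3 N)) or contact force between the fingers and rail_b above 0.3 N or contact force between the fingers and rail_a above 0.3 N))).
It fails at once if the block was lifted off the board (its underside more than 10 mm above the board) or tipped over (z of block in the frame of rack above 0.022 m or angle between block's own z axis and vertical above 0.35 rad).
It fails at once if one of the other things was moved by more than 25 mm (distance of any of wedge, sander, stamp, driver, hammer, pot, mandrel from where it was at the start of the episode above 0.025 m).
It also fails if it takes over 58 s, if anything falls off the work surface, if the arm or the gripper's body presses on something with over 40 N, if the wrist force passes 120 N, or if a joint passes its speed limit or range.

## Working session

There is one attempt and no reset: what is moved stays moved. The work goes in short steps, Python scripts to look and compute and a tool call to move; the robot and the scene stay as the last step left them, time stands still between calls to the robot, and variables do not carry over. Pictures are saved under pics/ and viewed, and the job is handed in when it is done.

Besides the shell and the picture viewer there is one more tool, called after ">>>" as name(argument=value, ...) on one line, values as JSON. jog_arm: Moves the arm, as the interface text tells. Its arguments: {"type":"object","properties":{"moves":{"type":"array"},"squeeze":{"type":"number"}},"required":["moves"]}

```bash
mkdir -p pics; ls; cat > h.py <<'E'
import numpy as np, cv2
from rig import r, imaging
def cap(n,save=None):
    c=imaging.capture(n); 
    if save: cv2.imwrite('pics/'+save,cv2.cvtColor(c['image'],cv2.COLOR_RGB2BGR))
    return c
def proj(c,X):
    X=np.atleast_2d(X); p=X@np.array(c['R']).T+np.array(c['t']); s=p[:,:2]/p[:,2:]
    f=240/np.tan(np.radians(c['vfov'])/2); r2=(s**2).sum(1,keepdims=True)
    return s*(1+c['k1']*r2)*f+[c['cx'],c['cy']]
def ray(c,uv):
    f=240/np.tan(np.radians(c['vfov'])/2); d=(np.array(uv,float)-[c['cx'],c['cy']])/f; s=d.copy()
    for _ in range(30): s=d/(1+c['k1']*(s**2).sum())
    R=np.array(c['R']); return -R.T@np.array(c['t']), R.T@np.array([*s,1])
def onz(c,uv,z):
    o,d=ray(c,uv); return o+d*(z-o[2])/d[2]
E
python3 - <<'E'
from h import *
for n in('side','top'):
    c=cap(n,n+'0.png'); print({k:v for k,v in c.items() if k!='image'})
print(r.observe())
E
```

```text
pics
{'vfov': 44.31057018530689, 'cx': 321.20583210978367, 'cy': 245.9272905183497, 'k1': -0.026911693203725454, 'R': array([[-0.7739309 , -0.63307869, -0.01556707],
       [-0.48075092,  0.6033576 , -0.63626894],
       [ 0.41220081, -0.48494431, -0.77131025]]), 't': array([0.375855  , 0.31986555, 1.29688509])}
{'vfov': 54.69135874765545, 'cx': 325.4723384201415, 'cy': 244.84915301316963, 'k1': -0.026962415701601114, 'R': array([[-0.01532651, -0.99986375, -0.00613036],
       [-0.98543192,  0.01614332, -0.16930245],
       [ 0.16937835,  0.00344623, -0.98554508]]), 't': array([-0.0165184 ,  0.5192555 ,  1.00197249])}
{'t': 0.1, 'joints': array([-1.17480021e+00,  1.16438232e-01,  1.44220242e+00,  1.08324856e-05,
        1.58405135e+00, -3.78209100e-02]), 'qd': array([-1.55107644e-03, -9.59511429e-05, -2.61452557e-03,  8.99671336e-04,
       -1.06360227e-04,  5.27089031e-04]), 'joint_efforts': array([ 3.21563879e-03, -7.33662128e+01, -6.33785748e+01,  1.08502475e-04,
        5.28554170e-03, -5.08810751e-05]), 'eef_pos': array([ 0.28363744, -0.61230908,  0.23063341]), 'eef_rot': array([[ 4.20337202e-01, -9.07367878e-01, -4.14056807e-04],
       [-9.07367308e-01, -4.20337402e-01,  1.01845404e-03],
       [-1.09815605e-03, -5.23925125e-05, -9.99999396e-01]]), 'ft_force': array([-0.32788027,  0.1124049 , -0.30446836]), 'ft_torque': array([-0.01468796,  0.00626705,  0.02874951]), 'gripper_width': 0.08576571735088784}
```

View pics/top0.png

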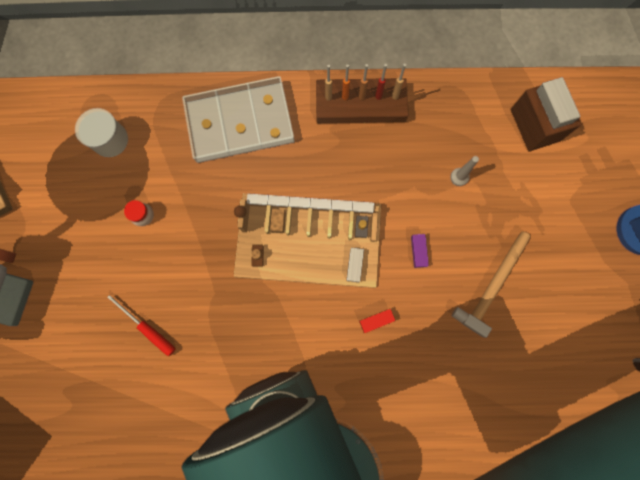

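View pics/side0.png

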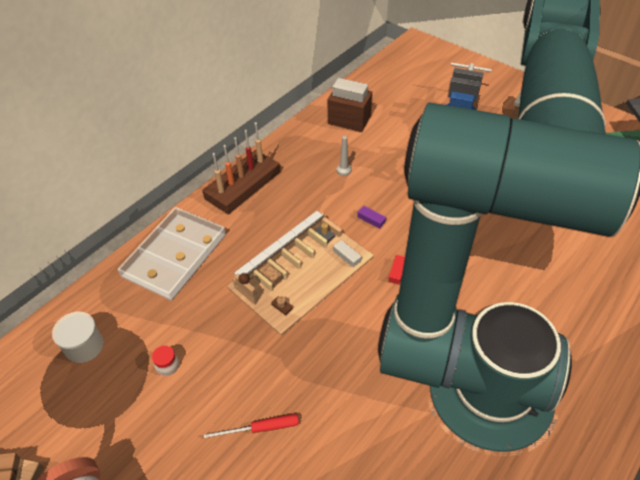

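The top picture shows the knobbed tall cheek at (241,211), at the +y end. Candidates for the block are the grey one on the ledge (355,264), the purple (421,250) and the red (378,320). The grey one is the block. Next I'll look at a close crop.

```bash
python3 - <<'E'
import cv2
a=cv2.imread('pics/top0.png')[180:300,225:395]; cv2.imwrite('pics/topc.png',cv2.resize(a,None,fx=4.7,fy=4.7,interpolation=cv2.INTER_CUBIC))
a=cv2.imread('pics/side0.png')[200:340,220:385]; cv2.imwrite('pics/sidec.png',cv2.resize(a,None,fx=4.2,fy=4.2,interpolation=cv2.INTER_CUBIC))
E
```

```text
(no output)
```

View pics/topc.png

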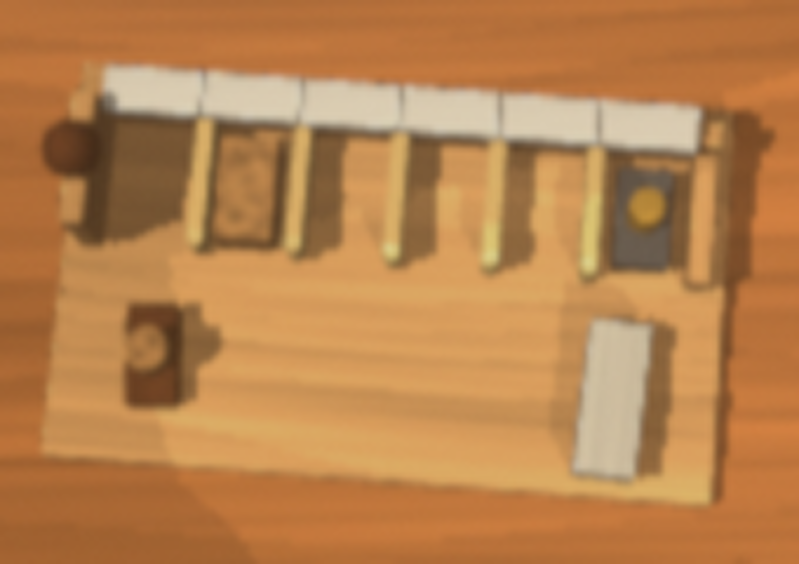

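View pics/sidec.png

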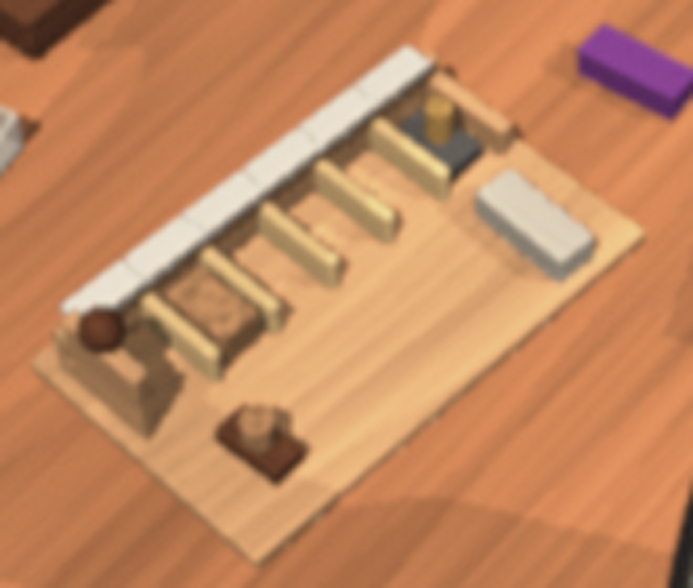

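```bash
cat > fit.py <<'E'
from h import *
from scipy.optimize import least_squares
ct=cap('top'); cs=cap('side')
T=lambda p:(np.array(p,float)+.5)/4.7-.5+[225,180]
S=lambda p:(np.array(p,float)+.5)/4.2-.5+[220,200]
top=[((87,144,58),(105,66)),((87,-144,58),(701,107)),((65,-144,58),(697,152)),((-100,165,12),(42,452)),((-100,-165,12),(714,502)),
((87,96,58),(205,73)),((87,48,58),(303,80)),((87,0,58),(403,87)),((87,-48,58),(502,95)),((87,-96,58),(600,100)),
((5,96,38),(197,247)),((5,48,38),(294,253)),((5,0,38),(391,262)),((5,-48,38),(490,268)),((5,-96,38),(590,275))]
side=[((-100,-165,12),(645,232)),((-100,165,12),(257,562)),((87,-144,58),(408,45)),((65,-144,58),(435,65)),((87,144,58),(62,305)),((100,165,12),(35,362))]
def W(p,P): 
    c,s=np.cos(p[2]),np.sin(p[2]); P=np.array(P)/1000.
    return np.c_[p[0]+c*P[:,0]-s*P[:,1],p[1]+s*P[:,0]+c*P[:,1],P[:,2]+p[3]]
def fit(tp,sd,p0,z0=None):
    def res(p):
        q=p if z0 is None else [*p,z0]
        o=[]
        if tp:o.append(proj(ct,W(q,[a for a,_ in tp]))-T([b for _,b in tp]))
        if sd:o.append(proj(cs,W(q,[a for a,_ in sd]))-S([b for _,b in sd]))
        return np.vstack(o).ravel()
    s=least_squares(res,p0,loss='soft_l1',f_scale=.7); return s.x,res(s.x).reshape(-1,2)
if __name__=='__main__':
    for a,b in((top,side),(top,[]),([],side)):
        p,e=fit(a,b,[.6,0,0],0.0); print(p.round(4),e.round(1).tolist())
    p,e=fit(top,side,[.6,0,0,0]); print('free z',p.round(4))
    bc=[(37.5,15,36),(37.5,-15,36),(-37.5,-15,36),(-37.5,15,36)]
    bt=list(zip(bc,[(592,318),(653,322),(635,480),(572,474)]))
    bs=list(zip(bc,[(477,203),(512,170),(597,237),(557,262)]))
    for a,b in((bt,bs),(bt,[]),([],bs)):
        q,e=fit(a,b,[.5,-.1,0],0.0); print('block',q.round(4),e.round(1).tolist())
E
python3 fit.py
```

```text
[ 0.5383  0.0152 -0.0896] [[0.4, -0.1], [0.3, 0.0], [0.6, -0.1], [-0.1, 1.0], [0.1, 0.9], [0.2, -0.2], [0.4, -0.2], [0.2, -0.2], [0.3, -0.4], [0.6, 0.0], [-0.5, -0.1], [-0.2, 0.1], [0.2, -0.3], [0.2, -0.1], [-0.1, -0.0], [0.5, 0.2], [0.1, 1.0], [-0.3, 0.6], [-0.8, -0.0], [-0.7, 1.2], [-1.6, 0.6]]
[ 0.5382  0.0155 -0.0878] [[0.2, -0.0], [0.1, -0.0], [0.4, -0.2], [-0.2, 1.1], [0.1, 0.8], [-0.1, -0.1], [0.1, -0.1], [-0.0, -0.2], [0.0, -0.4], [0.4, -0.0], [-0.6, -0.0], [-0.3, 0.2], [0.0, -0.3], [0.0, -0.1], [-0.2, -0.1]]
[ 0.5388  0.013  -0.094 ] [[0.9, -0.1], [0.2, 0.2], [0.3, 0.1], [-0.2, -0.5], [-0.2, 0.3], [-1.2, -0.3]]
free z [ 0.5378  0.0153 -0.09    0.002 ]
block [ 0.4744 -0.0911 -0.1415] [[-0.0, 0.1], [0.1, 0.9], [0.2, 0.0], [0.3, -0.4], [-0.6, -1.7], [-0.5, 0.0], [-0.3, 0.5], [0.8, 1.0]]
block [ 0.4747 -0.0907 -0.1408] [[-0.2, -0.0], [-0.0, 0.8], [0.1, -0.1], [0.2, -0.5]]
block [ 0.4743 -0.0921 -0.143 ] [[-0.3, -1.9], [-0.3, -0.2], [-0.1, 0.3], [1.0, 0.7]]
```

The crop shows a plain grey-white steel block with the right proportions, lying on the ledge at the low-cheek end, so the choice is confirmed. The two cameras' fits agree to 2–3 mm. The rack is at (0.538, 0.015) with yaw -0.09, and the tall cheek is at +y, so the third gap is y = +24. Next I'll work out the approach to the first rail length.

```bash
cat >> h.py <<'E'
from scipy.spatial.transform import Rotation as Ro
RK=(.5382,.0153,-.0893)
def rk(x,y):
    c,s=np.cos(RK[2]),np.sin(RK[2]); return np.array([RK[0]+c*x-s*y,RK[1]+s*x+c*y])
def inrk(p):
    c,s=np.cos(RK[2]),np.sin(RK[2]); d=np.array(p[:2])-RK[:2]; return np.array([c*d[0]+s*d[1],-s*d[0]+c*d[1]])
def shift(x,y,z,yaw=None):
    "target rack x,y, world z; tool x along rack -y rotated by yaw"
    o=r.observe(); R=np.array(o['eef_rot']); d=np.array([*rk(x,y),z])-o['eef_pos']
    a=RK[2]-np.pi/2+(yaw or 0); Rt=np.c_[[np.cos(a),np.sin(a),0],[np.sin(a),-np.cos(a),0],[0,0,-1]]
    w=Ro.from_matrix(R.T@Rt).as_rotvec(degrees=True)
    print('t',round(o['t'],2),'units',(R.T@d/.025).round(3),'rot',w.round(2),'rackpos',(inrk(o['eef_pos'])*1000).round(1),'z',o['eef_pos'][2].round(4),'F',o['ft_force'].round(2),'w',round(o['gripper_width'],4))
E
python3 - <<'E'
from h import *
shift(.077,.120,.12)
c=cap('top'); print('mandrel',onz(c,(462,182),0))
E
```

```text
t 0.2 units [-21.118 -24.858   4.45 ] rot [1.000e-02 4.000e-02 2.997e+01] rackpos [-197.6 -647.9] z 0.2309 F [-0.01 -0.44 -0.33] w 0.0854
mandrel [ 0.67477714 -0.35587533  0.        ]
```

>>> jog_arm(moves=[[1,-21.12,-24.86,3.0,0,0,29.97],[1,-21.12,-24.86,3.0,0,0,29.97],[1,-21.12,-24.86,3.0,0,0,29.97],[1,-21.12,-24.86,3.0,0,0,29.97],[1,-21.12,-24.86,3.0,0,0,29.97],[1,-21.12,-24.86,3.0,0,0,29.97],[1,-21.12,-24.86,3.0,0,0,29.97],[1,-21.12,-24.86,3.0,0,0,29.97],[1,-21.12,-24.86,3.0,0,0,29.97],[1,-21.12,-24.86,3.0,0,0,29.97],[1,-21.12,-24.86,3.0,0,0,29.97],[1,-21.12,-24.86,3.0,0,0,29.97],[1,-21.12,-24.86,3.0,0,0,29.97],[1,-21.12,-24.86,3.0,0,0,29.97],[1,-21.12,-24.86,3.0,0,0,29.97],[1,-21.12,-24.86,3.0,0,0,29.97],[1,-21.12,-24.86,3.0,0,0,29.97],[1,-21.12,-24.86,3.0,0,0,29.97],[1,-21.12,-24.86,4.0,0,0,29.97],[1,-21.12,-24.86,4.0,0,0,29.97]], squeeze=20)

```text
t: 1.92
eef_pos: [0.6264, 0.1306, 0.1308]
eef_rot: [[-0.088, -0.996, 0.001], [-0.996, 0.088, 0.0], [-0.0, -0.001, -1.0]]
ft_force: [0.2, -1.1, 0.3]
gripper_width: -0.0002
```

```bash
python3 - <<'E'
from h import *
shift(.077,.120,.12)
E
```

```text
t 1.92 units [0.11  0.025 0.433] rot [-0.04  0.02  0.06] rackpos [ 77.6 122.7] z 0.1308 F [ 0.18 -1.1   0.28] w -0.0002
```

>>> jog_arm(moves=[[1,0.1,0,1.2,0,0,0],[1,0.1,0,2.2,0,0,0],[1,0.1,0,2.5,0,0,0],[1,0.1,0,2.5,0,0,0]])

```text
t: 2.25
eef_pos: [0.6244, 0.1251, 0.0666]
eef_rot: [[-0.089, -0.996, -0.004], [-0.996, 0.089, -0.001], [0.001, 0.004, -1.0]]
ft_force: [-0.4, 0.0, 0.7]
gripper_width: 0.0
```

```bash
python3 - <<'E'
from h import *
shift(.077,.120,.058)
for n,(a,b,c,d) in dict(top=(160,310,215,415),side=(150,350,190,420)).items():
    im=cap(n)['image'][a:b,c:d,::-1]; cv2.imwrite(f'pics/{n}1.png',cv2.resize(im,None,fx=3.4,fy=3.4,interpolation=cv2.INTER_CUBIC)[:600,:800])
E
```

```text
t 2.25 units [-0.117 -0.04   0.343] rot [ 0.21 -0.05  0.  ] rackpos [ 76.  117.1] z 0.0666 F [-0.38  0.02  0.68] w 0.0
```

View pics/top1.png

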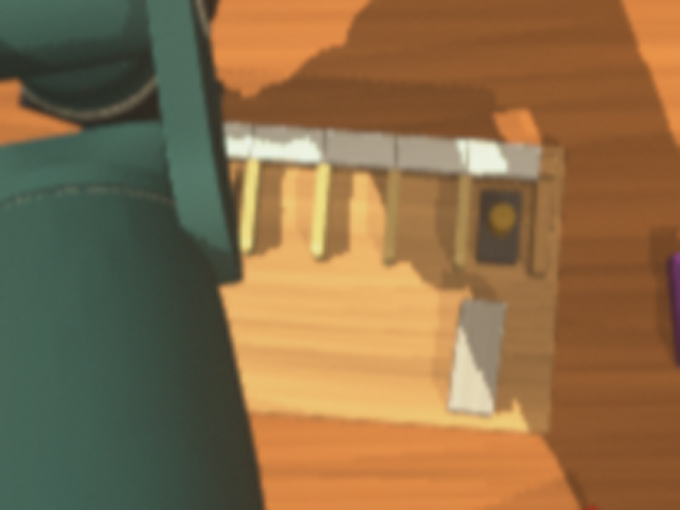

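View pics/side1.png

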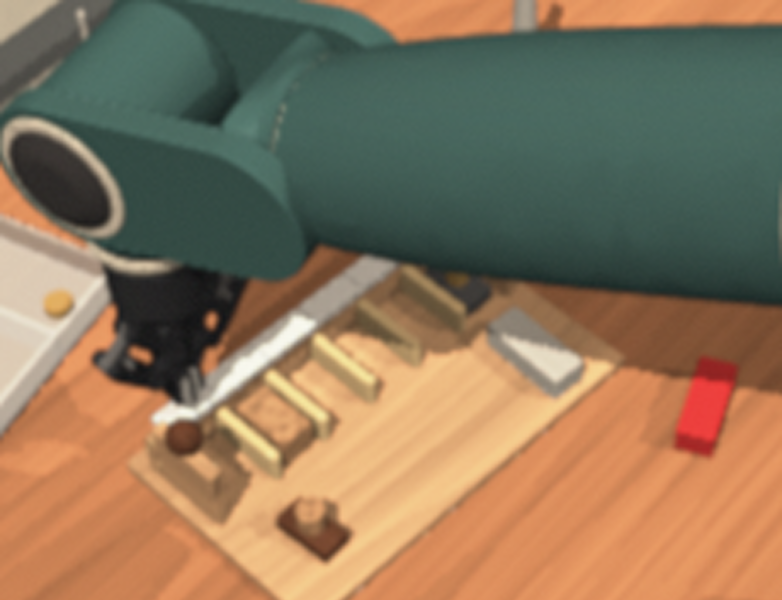

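The side view shows the shut fingertips at about (190,385) in the crop, just above the first length of rail next to the knob, as planned. Next is a gentle descent.

>>> jog_arm(moves=[[1,-0.1,0,0.15,0,0,0],[1,-0.1,0,0.25,0,0,0],[1,-0.1,0,0.3,0,0,0],[1,-0.1,0,0.3,0,0,0]])

```text
t: 2.68
eef_pos: [0.6258, 0.1278, 0.0616]
eef_rot: [[-0.089, -0.996, 0.0], [-0.996, 0.089, 0.0], [-0.0, -0.0, -1.0]]
ft_force: [-0.5, 0.0, -0.0]
gripper_width: 0.0002
```

>>> jog_arm(moves=[[1,0,0,0.08,0,0,0],[1,0,0,0.14,0,0,0],[1,0,0,0.14,0,0,0]])

```text
t: 2.93
eef_pos: [0.6259, 0.1278, 0.0581]
eef_rot: [[-0.089, -0.996, 0.0], [-0.996, 0.089, 0.0], [-0.0, -0.0, -1.0]]
ft_force: [1.4, 0.5, 1.0]
gripper_width: -0.0005
```

>>> jog_arm(moves=[[1,0,0,0.03,0,0,0],[1,0,0,0.05,0,0,0],[1,0,0,0.05,0,0,0]])

```text
t: 3.18
eef_pos: [0.6259, 0.1278, 0.058]
eef_rot: [[-0.089, -0.996, 0.001], [-0.996, 0.089, 0.0], [-0.0, -0.001, -1.0]]
ft_force: [-8.4, -1.3, 13.5]
gripper_width: -0.0
```

The fingertip touches at z = 0.058, the height expected. I'll slide to the second length with slightly less press.

>>> jog_arm(moves=[[1,0,0,-0.01,0,0,0],[1,0.3,0,-0.01,0,0,0],[1,0.6,0,-0.01,0,0,0],[1,0.9,0,-0.01,0,0,0],[1,1.2,0,-0.01,0,0,0],[1,1.5,0,-0.01,0,0,0],[1,1.75,0,-0.01,0,0,0],[1,1.9,0,-0.01,0,0,0],[1,1.9,0,-0.01,0,0,0],[1,1.9,0,-0.01,0,0,0]])

```text
t: 4.02
eef_pos: [0.6222, 0.0803, 0.058]
eef_rot: [[-0.089, -0.996, 0.002], [-0.996, 0.089, 0.0], [-0.0, -0.002, -1.0]]
ft_force: [-0.9, -1.0, 9.7]
gripper_width: -0.0003
```

```bash
python3 - <<'E'
from h import *
shift(.077,.072,.058)
shift(.077,.026,.058)
E
```

```text
t 4.02 units [0.01  0.034 0.002] rot [-0.12  0.02 -0.02] rackpos [77.8 72.3] z 0.058 F [-0.87 -0.95  9.69] w -0.0003
t 4.02 units [1.85e+00 3.30e-02 1.00e-03] rot [-0.12  0.02 -0.02] rackpos [77.8 72.3] z 0.058 F [-0.87 -0.95  9.69] w -0.0003
```

>>> jog_arm(moves=[[1,0.3,0,0,0,0,0],[1,0.6,0,0,0,0,0],[1,0.9,0,0,0,0,0],[1,1.2,0,0,0,0,0],[1,1.5,0,0,0,0,0],[1,1.7,0,0,0,0,0],[1,1.85,0,0,0,0,0],[1,1.85,0,0,0,0,0],[1,1.85,0,0,0,0,0],[1,1.85,0,0,0,0,0]])

```text
t: 4.85
eef_pos: [0.6181, 0.0343, 0.058]
eef_rot: [[-0.089, -0.996, 0.002], [-0.996, 0.089, -0.0], [-0.0, -0.002, -1.0]]
ft_force: [-0.2, -1.8, 8.8]
gripper_width: 0.0003
```

```bash
python3 - <<'E'
from h import *
shift(.077,.026,.058)
E
```

```text
t 4.85 units [0.003 0.034 0.   ] rot [-0.12  0.01 -0.01] rackpos [77.9 26.1] z 0.058 F [-0.19 -1.85  8.84] w 0.0003
```

Third length touched; the fingertip was at rack y = 26 mm and went no further. Now I'll lift and go to the block.

>>> jog_arm(moves=[[1,0,0,-1.5,0,0,0],[1,0,0,-2.8,0,0,0],[1,0,0,-2.8,0,0,0],[1,0,0,-2.8,0,0,0]])

```text
t: 5.18
eef_pos: [0.6183, 0.0345, 0.129]
eef_rot: [[-0.089, -0.996, 0.004], [-0.996, 0.089, 0.0], [-0.0, -0.004, -1.0]]
ft_force: [-0.8, -0.4, -1.4]
gripper_width: -0.0002
```

```bash
python3 - <<'E'
from h import *
b=inrk((.4746,-.0909)); yw=-.1412-RK[2]; print(b,yw)
c,s=np.cos(yw),np.sin(yw); g=b+np.array([c*-.024,s*-.024]); print(g)
shift(*g,.10,yw)
E
```

```text
[-0.05387552 -0.11144877] -0.05189999999999999
[-0.0778432  -0.11020373]
t 5.18 units [5.457 6.24  1.134] rot [-0.21  0.03  2.98] rackpos [78.  26.2] z 0.129 F [-0.82 -0.45 -1.38] w -0.0002
```

>>> jog_arm(moves=[[-0.3,5.46,6.24,0,0,0,3],[-0.3,5.46,6.24,0,0,0,3],[-0.3,5.46,6.24,0,0,0,3],[-0.3,5.46,6.24,0,0,0,3],[-0.3,5.46,6.24,0,0,0,3],[-0.3,5.46,6.24,0.6,0,0,3],[-0.3,5.46,6.24,1.1,0,0,3],[-0.3,5.46,6.24,1.1,0,0,3],[-0.3,5.46,6.24,1.1,0,0,3],[-0.3,5.46,6.24,1.1,0,0,3],[-0.3,5.46,6.24,1.1,0,0,3]])

```text
t: 6.1
eef_pos: [0.4504, -0.0871, 0.0994]
eef_rot: [[-0.14, -0.99, -0.0], [-0.99, 0.14, 0.0], [-0.0, 0.0, -1.0]]
ft_force: [0.1, -0.1, 0.1]
gripper_width: 0.0556
```

```bash
python3 - <<'E'
from h import *
shift(-.0778,-.1102,.05,-.0519)
for n,(a,b,c,d) in dict(top=(160,310,215,415),side=(150,350,190,420)).items():
    im=cap(n)['image'][a:b,c:d,::-1]; cv2.imwrite(f'pics/{n}2.png',cv2.resize(im,None,fx=3.4,fy=3.4,interpolation=cv2.INTER_CUBIC)[:600,:800])
E
```

```text
t 6.1 units [ 0.014 -0.021  1.978] rot [0.02 0.01 0.03] rackpos [ -78.3 -109.8] z 0.0994 F [ 0.13 -0.09  0.06] w 0.0556
```

View pics/top2.png

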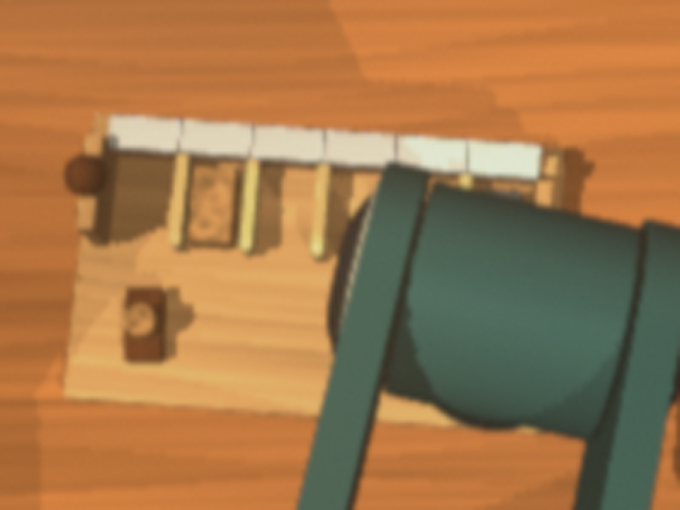

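View pics/side2.png

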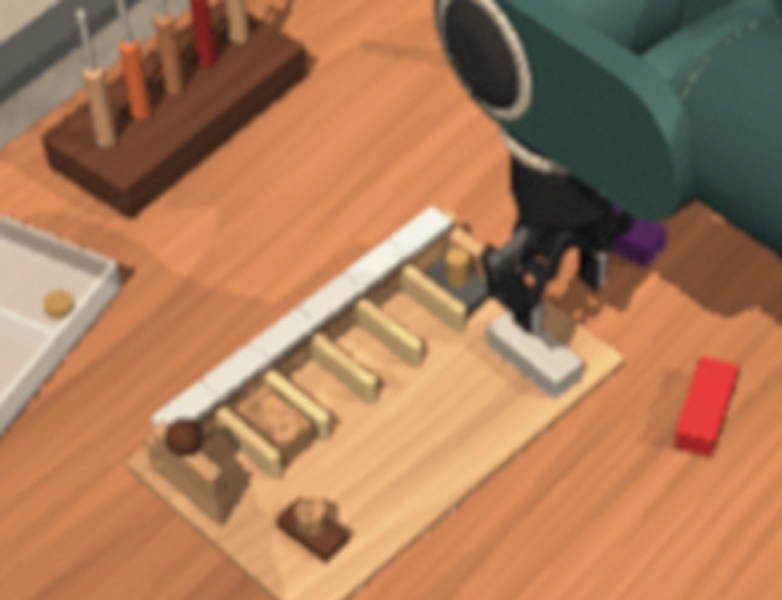

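The fingers straddle the block; the left one is at (535,325) in the side crop. I'll descend in two stages.

>>> jog_arm(moves=[[-0.3,0,0,1.2,0,0,0],[-0.3,0,0,2.2,0,0,0],[-0.3,0,0,2.5,0,0,0],[-0.3,0,0,2.8,0,0,0],[-0.3,0,0,2.8,0,0,0]])

```text
t: 6.62
eef_pos: [0.4497, -0.0874, 0.0288]
eef_rot: [[-0.141, -0.99, -0.001], [-0.99, 0.141, 0.0], [-0.0, 0.001, -1.0]]
ft_force: [0.0, -0.9, 0.0]
gripper_width: 0.056
```

```bash
python3 - <<'E'
from h import *
shift(-.0778,-.1102,.017,-.0519)
for n,(a,b,c,d) in dict(side=(220,310,300,420)).items():
    im=cap(n)['image'][a:b,c:d,::-1]; cv2.imwrite(f'pics/{n}3.png',cv2.resize(im,None,fx=6,fy=6,interpolation=cv2.INTER_CUBIC)[:600,:800])
E
```

```text
t 6.62 units [-0.003 -0.049  0.471] rot [ 0.07  0.01 -0.01] rackpos [ -79.  -110.2] z 0.0288 F [ 0.05 -0.87  0.02] w 0.056
```

View pics/side3.png

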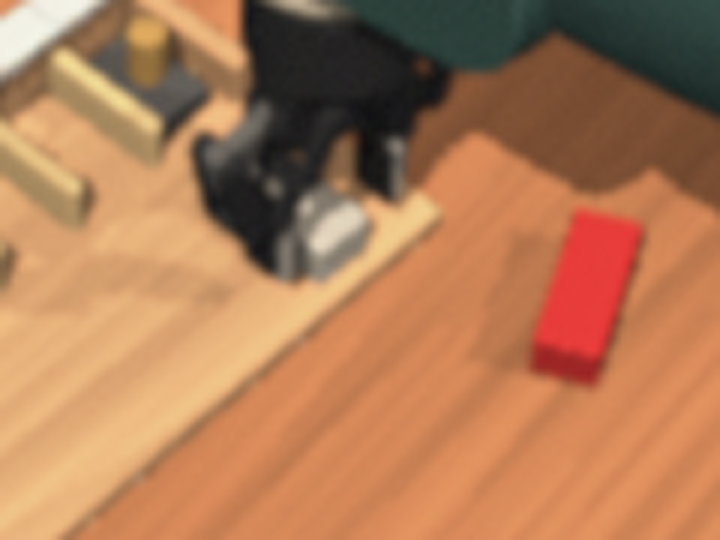

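The block's front end stands between the fingers at about (335,230) in the crop, with clearance on both sides. I'll go down and close gently.

>>> jog_arm(moves=[[-0.3,0,0,0.3,0,0,0],[-0.3,0,0,0.46,0,0,0],[0.0,0,0,0.46,0,0,0],[0.15,0,0,0.46,0,0,0],[0.3,0,0,0.46,0,0,0],[0.4,0,0,0.46,0,0,0],[0.5,0,0,0.46,0,0,0],[0.6,0,0,0.46,0,0,0],[0.6,0,0,0.46,0,0,0],[0.6,0,0,0.46,0,0,0]], squeeze=25)

```text
t: 7.5
eef_pos: [0.45, -0.0877, 0.0183]
eef_rot: [[-0.141, -0.99, 0.001], [-0.99, 0.141, -0.0], [0.0, -0.001, -1.0]]
ft_force: [-2.4, -2.7, 6.2]
gripper_width: 0.0295
```

```bash
python3 - <<'E'
from h import *
shift(-.0778,-.1102,.017,-.0519)
shift(-.0778,-.1102,.017,0)
im=cap('side')['image'][220:310,300:420,::-1]; cv2.imwrite(f'pics/side4.png',cv2.resize(im,None,fx=6,fy=6,interpolation=cv2.INTER_CUBIC)[:600,:800])
E
```

```text
t 7.5 units [-0.014 -0.033  0.051] rot [-0.03 -0.02 -0.03] rackpos [ -78.6 -110.5] z 0.0183 F [-2.37 -2.71  6.17] w 0.0295
t 7.5 units [-0.014 -0.033  0.051] rot [-0.03 -0.02 -3.  ] rackpos [ -78.6 -110.5] z 0.0183 F [-2.37 -2.71  6.17] w 0.0295
```

View pics/side4.png

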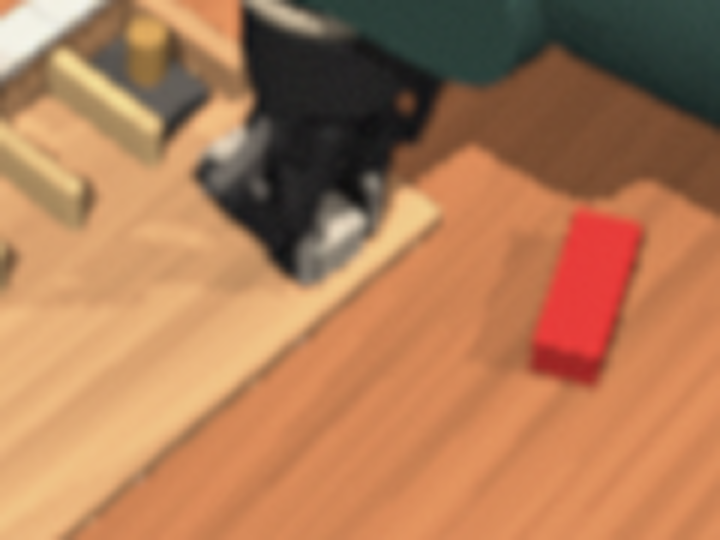

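```bash
python3 - <<'E'
from h import *
shift(-.0786,.024,.0183,0)
E
```

```text
t 7.55 units [-5.372e+00  2.800e-01 -3.000e-03] rot [-0.03 -0.02 -3.  ] rackpos [ -78.6 -110.5] z 0.0183 F [-2.37 -2.41  6.38] w 0.0295
```

>>> jog_arm(moves=[[0.6,-0.3,0.02,0,0,0,-0.3],[0.6,-0.8,0.04,0,0,0,-0.6],[0.6,-1.4,0.07,0,0,0,-1],[0.6,-2.0,0.1,0,0,0,-1.5],[0.6,-2.6,0.14,0,0,0,-2],[0.6,-3.2,0.17,0,0,0,-2.5],[0.6,-3.8,0.2,0,0,0,-3],[0.6,-4.4,0.23,0,0,0,-3],[0.6,-5.0,0.26,0,0,0,-3],[0.6,-5.37,0.28,0,0,0,-3],[0.6,-5.37,0.28,0,0,0,-3],[0.6,-5.37,0.28,0,0,0,-3]])

```text
t: 8.55
eef_pos: [0.4622, 0.0475, 0.0183]
eef_rot: [[-0.088, -0.996, 0.001], [-0.996, 0.088, 0.001], [-0.001, -0.001, -1.0]]
ft_force: [0.4, 4.4, 5.2]
gripper_width: 0.0297
```

```bash
python3 - <<'E'
from h import *
shift(-.0786,.024,.0183,0)
for n,(a,b,c,d) in dict(top=(160,310,215,415),side=(200,340,220,385)).items():
    im=cap(n)['image'][a:b,c:d,::-1]; cv2.imwrite(f'pics/{n}5.png',cv2.resize(im,None,fx=4,fy=4,interpolation=cv2.INTER_CUBIC)[:600,:800])
E
```

```text
t 8.55 units [ 0.051  0.002 -0.   ] rot [-0.05  0.08  0.07] rackpos [-78.5  25.3] z 0.0183 F [0.37 4.39 5.23] w 0.0297
```

View pics/top5.png

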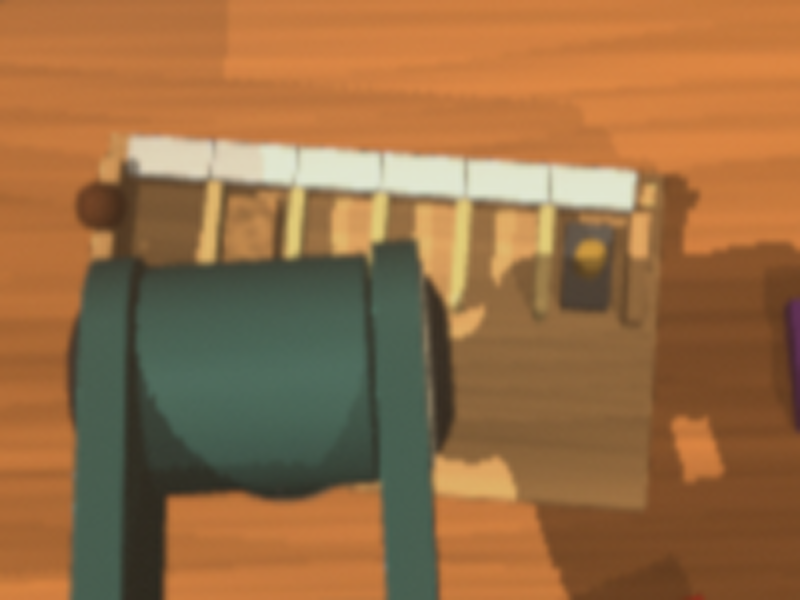

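View pics/side5.png

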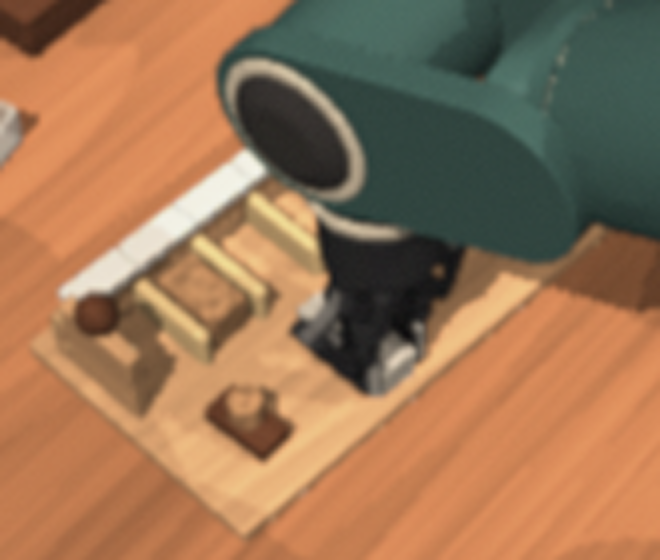

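The block is in line with the third gap and still gripped at 29.7 mm. The side view shows its front end at (390,370). I'll now slide it forward into the gap.

>>> jog_arm(moves=[[0.6,0.04,0,0,0,0,0],[0.6,0.04,-0.2,0,0,0,0],[0.6,0.04,-0.5,0,0,0,0],[0.6,0.04,-0.8,0,0,0,0],[0.6,0.04,-1.1,0,0,0,0],[0.6,0.04,-1.4,0,0,0,0],[0.6,0.04,-1.4,0,0,0,0],[0.6,0.04,-1.4,0,0,0,0]])

```text
t: 9.32
eef_pos: [0.4975, 0.0424, 0.0183]
eef_rot: [[-0.089, -0.996, 0.002], [-0.996, 0.089, 0.0], [-0.0, -0.002, -1.0]]
ft_force: [5.1, -0.3, 4.2]
gripper_width: 0.0292
```

```bash
python3 - <<'E'
from h import *
shift(-.014,.024,.0183,0)
im=cap('side')['image'][200:340,220:385,::-1]; cv2.imwrite(f'pics/side6.png',cv2.resize(im,None,fx=4.2,fy=4.2,interpolation=cv2.INTER_CUBIC)[:600,:800])
E
```

```text
t 9.32 units [-2.600e-02 -1.157e+00  1.000e-03] rot [-0.1   0.03  0.01] rackpos [-42.9  23.3] z 0.0183 F [ 5.09 -0.28  4.16] w 0.0292
```

View pics/side6.png

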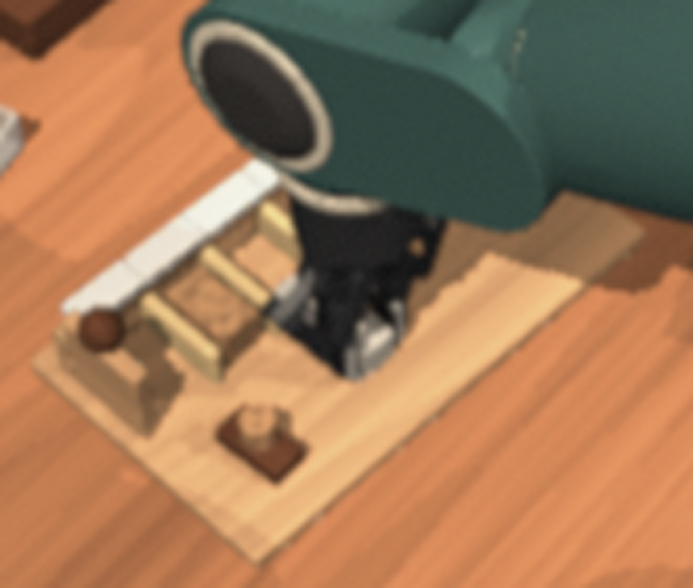

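>>> jog_arm(moves=[[0.6,-0.02,-0.2,0,0,0,0],[0.6,-0.02,-0.4,0,0,0,0],[0.6,-0.02,-0.6,0,0,0,0],[0.6,-0.02,-0.6,0,0,0,0]])

```text
t: 9.7
eef_pos: [0.5118, 0.0415, 0.0183]
eef_rot: [[-0.089, -0.996, -0.0], [-0.996, 0.089, 0.0], [-0.0, 0.001, -1.0]]
ft_force: [-1.4, 0.0, 9.9]
gripper_width: 0.0299
```

>>> jog_arm(moves=[[0.6,0,-0.2,0,0,0,0],[0.6,0,-0.35,0,0,0,0],[0.6,0,-0.5,0,0,0,0],[0.6,0,-0.5,0,0,0,0]])

```text
t: 10.03
eef_pos: [0.524, 0.0404, 0.0183]
eef_rot: [[-0.089, -0.996, -0.001], [-0.996, 0.089, 0.0], [-0.0, 0.001, -1.0]]
ft_force: [-3.0, 0.8, 11.0]
gripper_width: 0.0295
```

```bash
python3 - <<'E'
from h import *
shift(-.014,.024,.0183,0)
im=cap('side')['image'][200:340,220:385,::-1]; cv2.imwrite(f'pics/side7.png',cv2.resize(im,None,fx=4.2,fy=4.2,interpolation=cv2.INTER_CUBIC)[:600,:800])
E
```

```text
t 10.03 units [-0.009 -0.096 -0.002] rot [0.05 0.02 0.01] rackpos [-16.4  23.8] z 0.0183 F [-3.03  0.79 11.03] w 0.0295
```

View pics/side7.png

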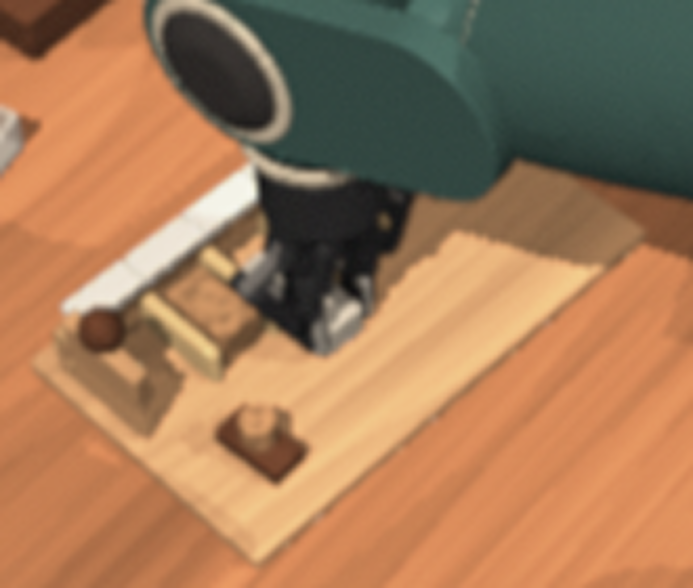

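The block is about 43 mm into the gap, the side forces are small and the grip is steady. I'll release, lift, and back off to push the rest from its front face with shut fingers.

>>> jog_arm(moves=[[0.0,0,0,0,0,0,0],[0.0,0,0,0,0,0,0],[0.0,0,0,0,0,0,0],[0.0,0,0,0,0,0,0],[0.0,0,0,-0.5,0,0,0],[0.0,0,0,-1.5,0,0,0],[0.0,0,0,-2.6,0,0,0],[0.0,0,0,-2.6,0,0,0],[1,0,1.5,-2.6,0,0,0],[1,0,2.4,-2.6,0,0,0],[1,0,2.4,-2.6,0,0,0],[1,0,2.4,-2.6,0,0,0],[1,0,2.4,-2.6,0,0,0]])

```text
t: 11.17
eef_pos: [0.4649, 0.0456, 0.0837]
eef_rot: [[-0.089, -0.996, 0.002], [-0.996, 0.089, 0.0], [-0.0, -0.002, -1.0]]
ft_force: [0.0, 0.6, 0.2]
gripper_width: 0.0003
```

```bash
python3 - <<'E'
from h import *
shift(-.076,.024,.0183,0)
for n,(a,b,c,d) in dict(top=(160,310,215,415),side=(200,340,220,385)).items():
    im=cap(n)['image'][a:b,c:d,::-1]; cv2.imwrite(f'pics/{n}8.png',cv2.resize(im,None,fx=4,fy=4,interpolation=cv2.INTER_CUBIC)[:600,:800])
E
```

```text
t 11.17 units [-0.015  0.014  2.616] rot [-0.09  0.01  0.01] rackpos [-75.7  23.6] z 0.0837 F [0.   0.58 0.17] w 0.0003
```

View pics/side8.png

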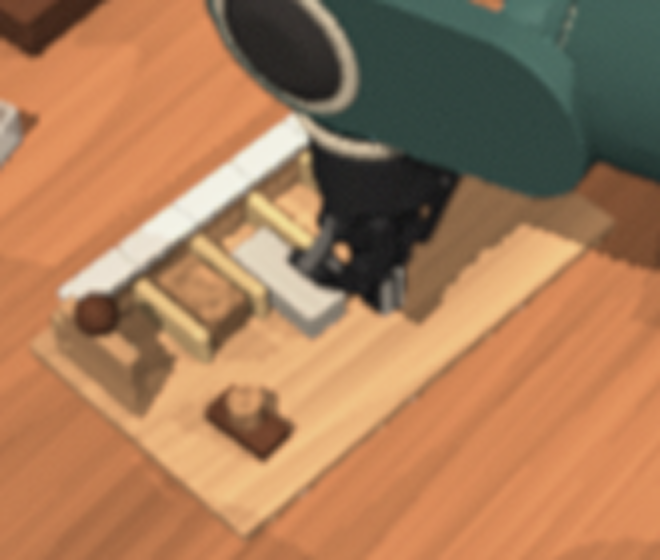

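View pics/top8.png

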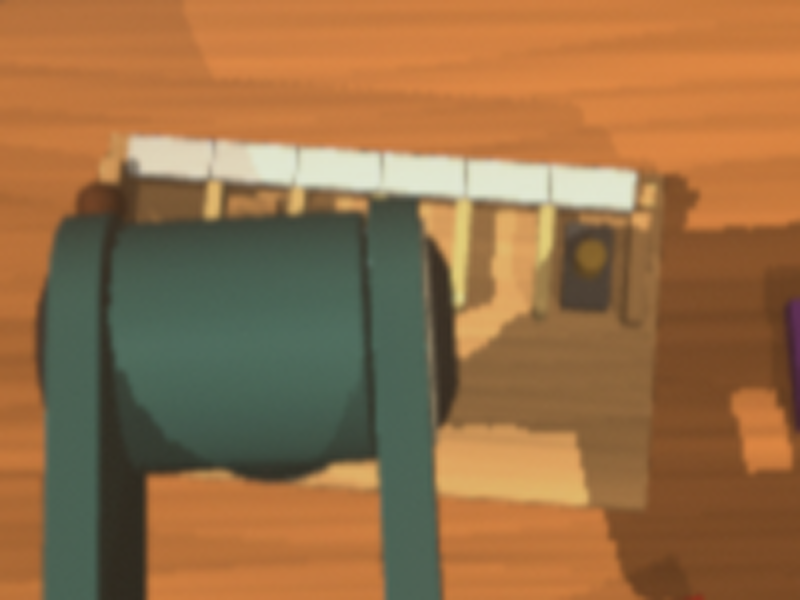

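The side view shows the block in the third gap, straight between its dividers, sticking out to about (320,325). I'll go down in front of it and push.

>>> jog_arm(moves=[[1,0,0,1.2,0,0,0],[1,0,0,2.2,0,0,0],[1,0,0,2.5,0,0,0],[1,0,0,2.5,0,0,0],[1,0,-0.3,2.5,0,0,0],[1,0,-0.6,2.5,0,0,0],[1,0,-0.9,2.5,0,0,0],[1,0,-1.2,2.5,0,0,0],[1,0,-1.4,2.5,0,0,0],[1,0,-1.6,2.5,0,0,0],[1,0,-1.8,2.5,0,0,0],[1,0,-1.8,2.5,0,0,0]])

```text
t: 12.27
eef_pos: [0.5099, 0.0415, 0.0204]
eef_rot: [[-0.089, -0.996, 0.0], [-0.996, 0.089, -0.0], [0.0, -0.0, -1.0]]
ft_force: [-0.1, 0.3, 0.3]
gripper_width: -0.0
```

```bash
python3 - <<'E'
from h import *
shift(-.016,.024,.0183,0)
im=cap('side')['image'][200:340,220:385,::-1]; cv2.imwrite(f'pics/side9.png',cv2.resize(im,None,fx=4.2,fy=4.2,interpolation=cv2.INTER_CUBIC)[:600,:800])
E
```

```text
t 12.27 units [-0.018 -0.583  0.082] rot [-0.01 -0.   -0.  ] rackpos [-30.6  23.5] z 0.0204 F [-0.07  0.25  0.26] w -0.0
```

View pics/side9.png

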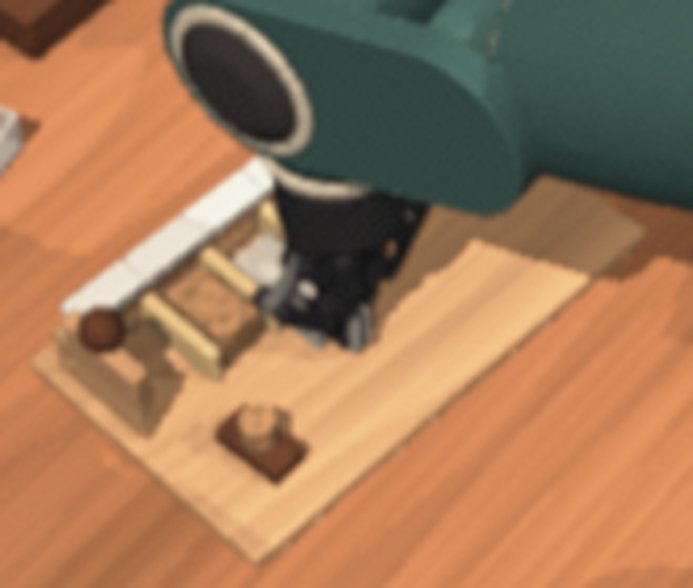

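>>> jog_arm(moves=[[1,0,-0.15,0,0,0,0],[1,0,-0.3,0,0,0,0],[1,0,-0.4,0,0,0,0],[1,0,-0.45,0,0,0,0]])

```text
t: 12.65
eef_pos: [0.5205, 0.0406, 0.0202]
eef_rot: [[-0.089, -0.996, -0.0], [-0.996, 0.089, 0.0], [0.0, 0.0, -1.0]]
ft_force: [-2.9, 0.3, 0.9]
gripper_width: -0.0001
```

>>> jog_arm(moves=[[1,0,-0.05,0,0,0,0],[1,0,-0.1,0,0,0,0],[1,0,-0.1,0,0,0,0]])

```text
t: 12.9
eef_pos: [0.523, 0.0403, 0.0203]
eef_rot: [[-0.089, -0.996, 0.0], [-0.996, 0.089, 0.0], [-0.0, -0.0, -1.0]]
ft_force: [-0.3, 1.0, -1.5]
gripper_width: 0.0001
```

```bash
python3 - <<'E'
from h import *
shift(-.016,.024,.0183,0)
E
```

```text
t 12.9 units [-0.017 -0.054  0.082] rot [-0.02  0.    0.  ] rackpos [-17.3  23.6] z 0.0203 F [-0.34  1.02 -1.54] w 0.0001
```

>>> jog_arm(moves=[[1,0,-0.06,0,0,0,0],[1,0,-0.12,0,0,0,0],[1,0,-0.12,0,0,0,0]])

```text
t: 13.15
eef_pos: [0.5261, 0.04, 0.0204]
eef_rot: [[-0.089, -0.996, 0.0], [-0.996, 0.089, -0.0], [-0.0, -0.0, -1.0]]
ft_force: [-0.0, -0.4, 0.1]
gripper_width: 0.0001
```

>>> jog_arm(moves=[[1,0,-0.05,0,0,0,0],[1,0,-0.1,0,0,0,0],[1,0,-0.1,0,0,0,0]])

```text
t: 13.4
eef_pos: [0.5267, 0.04, 0.0203]
eef_rot: [[-0.089, -0.996, -0.005], [-0.996, 0.089, 0.0], [0.0, 0.005, -1.0]]
ft_force: [-20.8, 1.9, 13.8]
gripper_width: -0.0002
```

```bash
python3 - <<'E'
from h import *
shift(-.016,.024,.0183,0)
im=cap('side')['image'][200:340,220:385,::-1]; cv2.imwrite(f'pics/side10.png',cv2.resize(im,None,fx=4.2,fy=4.2,interpolation=cv2.INTER_CUBIC)[:600,:800])
E
```

```text
t 13.4 units [-0.016  0.094  0.079] rot [ 0.26 -0.01  0.  ] rackpos [-13.6  23.6] z 0.0203 F [-20.77   1.88  13.78] w -0.0002
```

View pics/side10.png

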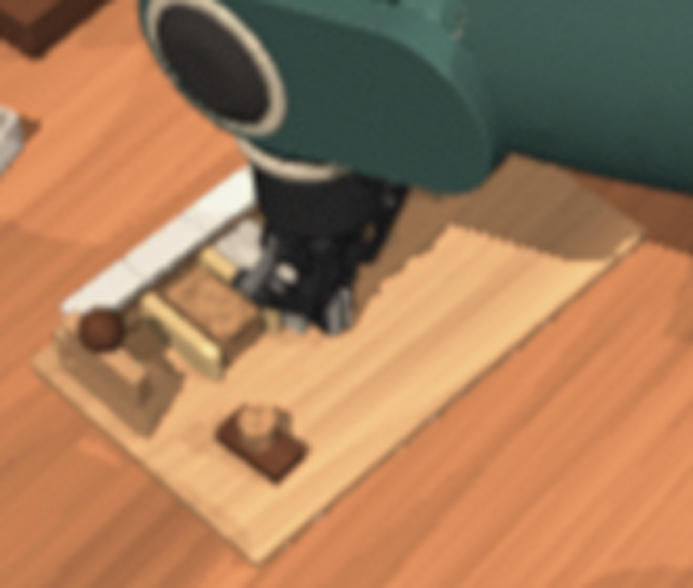

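The force jumped to 21 N where the wall was expected. I'll back off and check.

>>> jog_arm(moves=[[1,0,0.4,0,0,0,0],[1,0,1.0,0,0,0,0],[1,0,1.0,-1,0,0,0],[1,0,1.0,-2.5,0,0,0],[1,3,2.5,-4,0,0,0],[1,6,3,-4.5,0,0,0],[1,9,3,-4.5,0,0,0],[1,12,3,-4.5,0,0,0],[1,12,3,-4.5,0,0,0],[1,12,3,-4.5,0,0,0],[1,12,3,-4.5,0,0,0]])

```text
t: 14.37
eef_pos: [0.4297, -0.2334, 0.1316]
eef_rot: [[-0.089, -0.996, 0.001], [-0.996, 0.089, -0.001], [0.001, -0.001, -1.0]]
ft_force: [0.2, -1.1, 0.5]
gripper_width: -0.0001
```

```bash
python3 - <<'E'
from h import *
for n,(a,b,c,d) in dict(top=(180,300,225,395),side=(200,340,220,385)).items():
    s=4.7 if n=='top' else 4.2
    im=cap(n)['image'][a:b,c:d,::-1]; cv2.imwrite(f'pics/{n}11.png',cv2.resize(im,None,fx=s,fy=s,interpolation=cv2.INTER_CUBIC)[:600,:800])
E
```

```text
(no output)
```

View pics/top11.png

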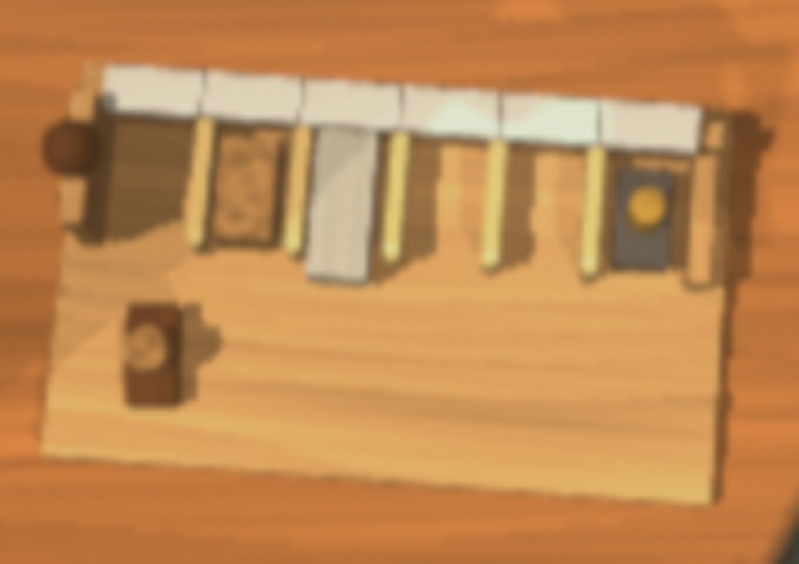

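View pics/side11.png

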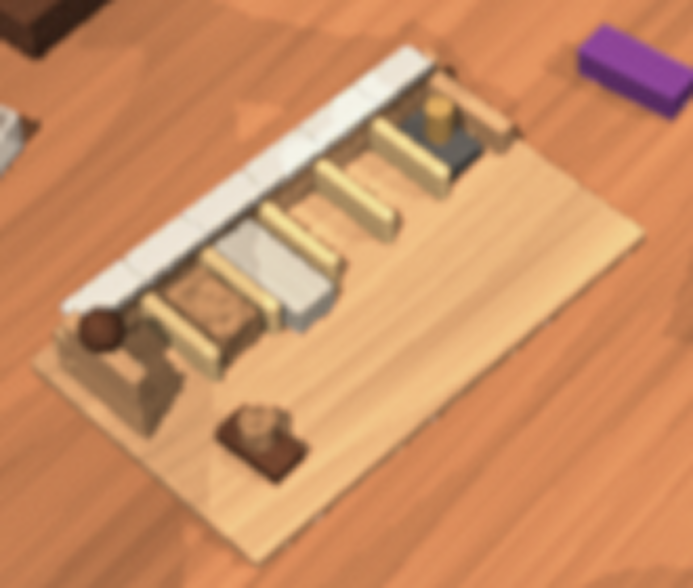

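```bash
python3 - <<'E'
from fit import *
for p in ((306,277),(368,283)): print('top',(inrk(onz(ct,T(p),.036))*1000).round(1))
for p in ((336,280),(295,313)): print('side',(inrk(onz(cs,S(p),.036))*1000).round(1))
print(np.degrees(0), (inrk(onz(ct,T((315,122)),.036))*1000).round(1))
E
```

```text
top [-5.6 40.9]
top [-6.4 10.7]
side [-1.   5.7]
side [-1.  39.7]
0.0 [71.8 43.2]
```

Both views show the block home. Its front face measures x = -6 mm (top) and -1 mm (side), where -5 is ideal, and it sits near the gap's centre line. Nothing else has visibly moved, so I'm handing in.

```bash
python3 - <<'E'
from h import *
print(r.hand_in()); print(r.observe()['t'])
E
```

```text
the job is handed in; nothing more can be done
None
the job is handed in; nothing more can be done
```

The job is done and handed in at about 14.5 s of the 58 s. No verdict was reported.

**Rail:** I ran the shut fingertips along the rail from the tall-cheek (+y) end, touching behind gaps 1, 2 and 3 at rack y of about 120, 72 and 26 mm. The contact height was z = 58 mm, as expected, with forces of about 9–13 N. I lifted off there and went no further.

**Block:** I gripped the steel block lightly by its sides (25 N) so it stayed square while it slid along the ledge and about 43 mm into the third gap. So this part was a guided slide in the grip rather than a plain push. It was not raised: the tool height stayed at z = 18.3 mm. I then let go and pushed its front face with shut fingers until the force jumped to about 21 N at the back wall.

**Last checks:**
- **Depth:** the block's front face measured about x = -6 mm from the top camera and -1 mm from the side camera; fully home is -5 mm. The two views differ by about 5 mm, but both are within tolerance.
- **Centring:** the block's centre measured y = 25.8 mm (top) and 22.7 mm (side), against 24 mm. It looks square in both pictures.
- **Other things:** the wedge, sander and stamp look unmoved in the final crops. I did not recheck the driver, hammer, pot and mandrel at the end, but the arm did not work near them.

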